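# Start the hold-down screw at the bottom of the microscope base's well

### The arm

A 6-joint arm with a two-finger parallel gripper is mounted at the origin on the work surface. World frame = base frame: x ahead of the robot, y to its left, z up, the work surface at z = 0. Lengths are in mm, angles in rad, forces in N, time in s.
With the tool pointing down it reaches from about 275 to 1000 mm from the base axis. Payload 8.4 kg.
Tool frame: the origin (TCP) lies at the centre of the arm's flange, where the gripper is bolted on; the fingertips stand r.tip_extent ahead of it and the grasp point (between the pads) lies 155 mm ahead of it (r.tip_extent is the distance from the TCP to the fingertips, in mm); z points along the fingers, y is the direction in which the jaws open and shut (so a half turn about z gives the same grasp; the last joint's range is limited). The gripper opens to 85 mm and grips with 20 to 120 N. Pads are 22 mm wide; open, the fingers measure 114 mm over their backs; the gripper's body (76 mm by 85 mm) begins 54 mm behind the grasp point. The pads swing forward as they close: fully open they stand 13 mm farther back than shut.
Start: joints at [1.313, 0.353, 1.633, -0, 1.155, -0.002], TCP at [158.136, 604.667, 404.681] pointing down, gripper open.
Joint ranges: [-2.63, 2.63], [-0.92, 2.1], [0.06, 2.66], [-1.3, 4.44], [0, 2.69], [-3.02, 3.02]. Speed limits (rad/s): [2.22, 2.22, 2.79, 3.14, 3.14, 3.14].

### API

Orientations are given as [roll, pitch, yaw] about the fixed x, y, z axes, in that order (R = Rz(yaw) Ry(pitch) Rx(roll)).
In Python, from rig import sense, grab_frame, job, r gives the robot as it stands. The module is installed in compiled form; this text tells all that it offers.
- The arm moves only by the shell command python3 -m creep 'ROWS' [FORCE]. ROWS is JSON, a list of rows, each a list of 7 numbers: the turn, a rotation vector about the tool's x, y, z in rad, then the shift along the tool's x, y, z in mm, then the closure, from 0 (fully open) to 1 (shut). In form: [[wx, wy, wz, dx, dy, dz, fingers], ...]. A call has 1 to 10 rows; each row shifts and turns the pose as measured when the row begins, along the tool's axes as they then stand; what a row does not reach is not made up. A row lasts 1/12 s, in which the tool goes at most 41.7 mm and 7.16 degrees, less where a joint would pass 70% of its speed; a pose out of reach is approached as far as the arm can. A call with a gripper value outside its range is refused whole. The fingers move at their own pace and stop on an object; FORCE is the grip in N (left out, the last holds). Time passes only in rows, so rows that do not move let the fingers close. It gives the time, the measured TCP pose, the force and the opening at its end, in the units of the state.
- sense(): the state, without advancing time (a new reading comes with each control period).
- grab_frame(name): name is "scene" or "top" or "wrist"; returns a dict with "color" (400x640x3 uint8, red, green, blue), "mtx" (3x3 intrinsics, pixels), "T" (4x4, takes a point from camera to world coordinates). Camera axes: x right, y down, z forward; pixel columns grow to the right and rows downward; lengths in mm; the calibration is good to about 2 mm. A picture is of the moment at which its call begins. There is no depth.
- job.sign_off(): hands the job in, once; it reports no verdict.
The state is a dict: "clock": time; "qpos": joint angles; "qvel": joint speeds; "joint_efforts": joint torques, N m; "eef_pos": TCP position; "tcp_rot": TCP orientation; "contact_force": force on the tool from outside, world axes, zero at the start; "wrist_torque": the same for the moment, N m; "opening": opening from 0.0 (shut) to 1.0 (fully open).
Only numpy, scipy, OpenCV 4.12 (cv2) and the standard library are available. Lean on these libraries where they do the work, as an engineer would, in place of code of your own. Each camera call takes 0.05 s, during which the arm holds its last target.

### The job

Take the long hold-down screw out of the parts rack and fit it into the empty well of the microscope base: at the bottom of the well find the start of the thread by feel, without forcing it, then screw it clockwise until its shoulder sits fully home on the boss, and let go. Leave the plain locating pin in the rack.

Things in the scene. Friction and masses are not known exactly. Their poses are not given: they have to be found in the camera images.
- screw_knob (a point): Long hold-down screw (loose, steel, 0.1 to 0.16 kg) hanging upright by its shoulder in one of the rack's two holes: centre of its knurled round knob, 26 mm diameter, 32 mm high, on the screw's axis; may be gripped at any yaw. z: screw axis, up. Its two thread lugs point along x and -x. Below the knob: neck 16 mm diameter, 6 mm high, then the shoulder.
- screw: The same screw at the middle of its shoulder's underside, 26 mm below the knob's centre (shoulder: disc 34 mm diameter, 4 mm thick); same axes. Below this: guide collar 24 mm diameter to 31 mm, shank 12 mm diameter; two lugs 5 mm high and wide, out to radius 12 mm, their underside 83 mm below this; pilot nose, 9 to 12 mm diameter, ends 89 mm below.
- well_mouth (a point): Centre of the empty well's mouth, on top of its 60 x 60 mm boss, 98 mm above the table; z up. Well: 27 mm diameter, 3 mm chamfer, 70 mm deep to the insert. A like boss with a screw already fitted (part of the base, knob top 42 mm above the boss) is 150 mm away along +y; nothing else within 80 mm is taller than the boss. The screw stands by itself in the well, so the knob may be regripped.
- thread_face (a point): Centre of the flat top face of the brass insert, 70 mm down the well, 16 mm hole for the nose. Two-start right-hand thread: two opposite entry notches 64 degrees wide, in an unknown direction that this frame does not show. Lugs on the face: shoulder 13 mm above the boss. On turning either way under light pressure the lugs come over the notches and can go down 8.5 mm.
- base: Fixed white microscope base with the bosses; origin at table height under the well's axis. In the notches the shoulder is 4.5 mm above the boss; counter-clockwise they end in a wall; clockwise from above, pressed lightly, the screw sinks 4.6 mm per radian in a groove and is home after 60 to 90 degrees; some 30 degrees on is a solid stop. Over 40 N between screw and base (0.4 N m against a wall) is forcing.
- rack: Fixed white parts rack, 70 x 160 mm, 100 mm high; origin under its centre at the table, y along its length. Its top plate (8 mm thick) has two 27 mm holes, 40 mm either side of the centre along y; the screw hangs in one and the locating pin in the other.
- pin_head (a point): Centre of the head of the plain locating pin in the rack's other hole: a low disc, 36 mm diameter, 10 mm high, on a smooth 22 mm shank without lugs. To be left there.
Not all that is in view belongs to the job. Leave any pink or purple look-alike of the rack alone.

How it is judged (in metres and radians):
On the way:
1. the thread is started: the screw stands in the well, its lugs down in the entry notches (shoulder less than 9 mm above the boss) (z of screw in the frame of well_mouth below 0.009 m and horizontal distance between screw and well_mouth below 0.005 m), for 0.1 s.
At the end, for the whole second after the job is handed in: The screw stands upright in the well with its shoulder no more than 2 mm above the boss, within 4 mm of the well axis and 3.4 degrees of vertical, and the plain pin still hangs in the rack (z of screw in the frame of well_mouth below 0.002 m and horizontal distance between screw and well_mouth below 0.004 m and angle between screw_knob's own z axis and vertical below 0.06 rad and horizontal distance between pin_head and rack below 0.05 m and height (world z) of pin_head above 0.095 m); the robot touches nothing.
It fails at once if the screw is forced: more than 40 N between the screw and the microscope base (boss, well or threaded insert) (contact force between screw and base above 40 N).
It fails at once if the locating pin is pulled out of the rack or knocked about (distance of pin_head from where it was at the start of the episode above 0.03 m).
It also fails if it takes over 72 s, if anything falls off the work surface, if the arm or the gripper's body presses on something with over 40 N, if the wrist force passes 120 N, or if a joint passes its speed limit or range.

## Working session

There is one attempt and no reset: what is moved stays moved. The work goes in short steps, Python scripts to look and compute and a shell command to move; the robot and the scene stay as the last step left them, time stands still between calls to the robot, and variables do not carry over. Pictures are saved under pics/ and viewed, and the job is handed in when it is done.

```bash
mkdir -p pics; cat > h.py <<'E'
import cv2, numpy as np
from rig import sense, grab_frame, job, r
def save(name, fn, crop=None, scale=1):
    f=grab_frame(name); im=cv2.cvtColor(f["color"],cv2.COLOR_RGB2BGR)
    np.savez(fn.replace('.png','.npz').replace('pics/','pics/'),c=im,m=f["mtx"],T=f["T"])
    cv2.imwrite(fn,im); return f
def load(fn):
    d=np.load(fn); return d['c'],d['m'],d['T']
def ray(m,T,u,v,z):
    d=T[:3,:3]@np.linalg.inv(m)@np.array([u,v,1.]); o=T[:3,3]
    return o+d*(z-o[2])/d[2]
def proj(m,T,p):
    q=np.linalg.inv(T)@np.append(p,1.); q=m@q[:3]; return q[:2]/q[2]
def crop(fn,out,x0,y0,w,h,s):
    im=np.load(fn)['c'][y0:y0+h,x0:x0+w]; cv2.imwrite(out,cv2.resize(im,None,fx=s,fy=s,interpolation=cv2.INTER_CUBIC))
E
python3 - <<'E'
from h import *
print(sense(), r.tip_extent)
for n in ("scene","top","wrist"):
    f=save(n,f"pics/{n}0.png"); print(n,f["mtx"].round(1).tolist(),f["T"].round(3).tolist())
E
```

```text
{'clock': 0.0, 'qpos': array([ 1.31260671e+00,  3.53667954e-01,  1.63412033e+00,  2.93362937e-05,
        1.15521051e+00, -2.39149516e-03]), 'qvel': array([ 0.00056973,  0.00118705,  0.00120212, -0.00109295, -0.00072773,
        0.00018816]), 'joint_efforts': array([-9.76609999e-05, -6.05265927e+01, -3.42064261e+01,  1.08946535e-04,
        9.59293102e-03,  4.63548815e-05]), 'eef_pos': array([158.0680218 , 604.44464489, 403.95505066]), 'tcp_rot': array([-3.14018658e+00, -3.01851996e-05,  2.88578265e+00]), 'contact_force': array([-0.09401885, -0.20262818, -0.10089773]), 'wrist_torque': array([-0.01209121,  0.01861402,  0.04829131]), 'opening': 0.9945582113309616} 173.4
scene [[447.8, 0.0, 320.5], [0.0, 447.8, 195.6], [0.0, 0.0, 1.0]] [[0.633, 0.607, -0.48, 1045.724], [0.774, -0.504, 0.383, -632.092], [-0.009, -0.614, -0.789, 1013.889], [0.0, 0.0, 0.0, 1.0]]
top [[385.0, 0.0, 322.6], [0.0, 385.0, 197.6], [0.0, 0.0, 1.0]] [[-0.015, -0.98, 0.196, 320.575], [-1.0, 0.011, -0.024, -167.616], [0.021, -0.196, -0.98, 871.804], [0.0, 0.0, 0.0, 1.0]]
wrist [[297.3, 0.0, 320.1], [0.0, 297.3, 202.4], [0.0, 0.0, 1.0]] [[0.254, 0.915, 0.312, 78.242], [0.967, -0.241, -0.083, 625.405], [-0.001, 0.323, -0.947, 373.079], [0.0, 0.0, 0.0, 1.0]]
```

View pics/scene0.png

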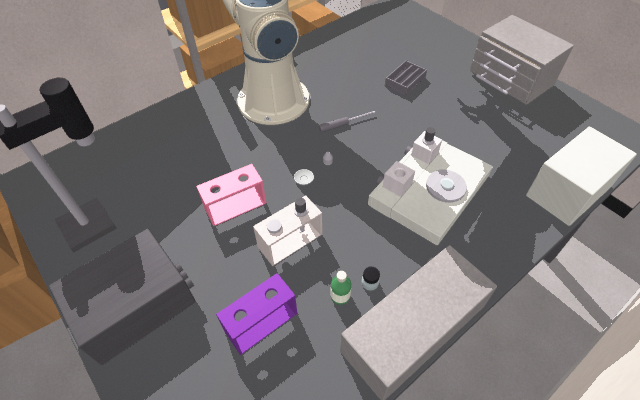

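View pics/top0.png

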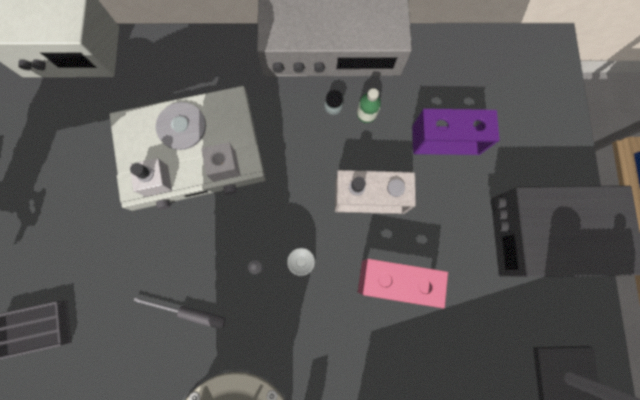

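View pics/wrist0.png

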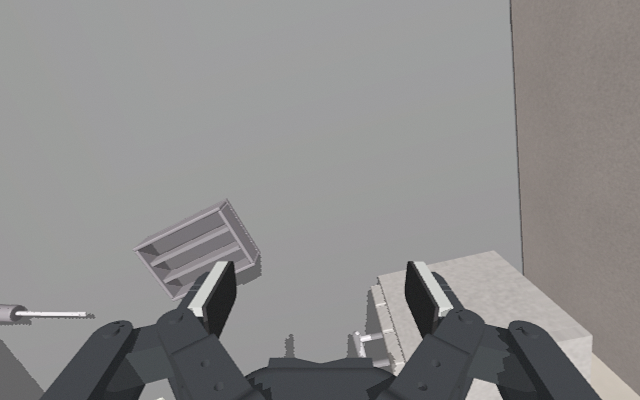

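The scene view shows the white rack with the screw knob at about (300,204) and the pin at (274,227). The empty boss is at about (399,173). In the top view the knob is at about (358,185), the pin at (397,187) and the well at (217,158). Next I'll enlarge the crops.

```bash
python3 - <<'E'
from h import *
crop('pics/top0.npz','pics/t_r.png',325,160,100,60,8)
crop('pics/top0.npz','pics/t_b.png',120,130,130,80,6)
crop('pics/scene0.npz','pics/s_r.png',245,185,90,75,8)
crop('pics/scene0.npz','pics/s_b.png',370,120,90,70,8)
E
```

```text
(no output)
```

View pics/t_r.png

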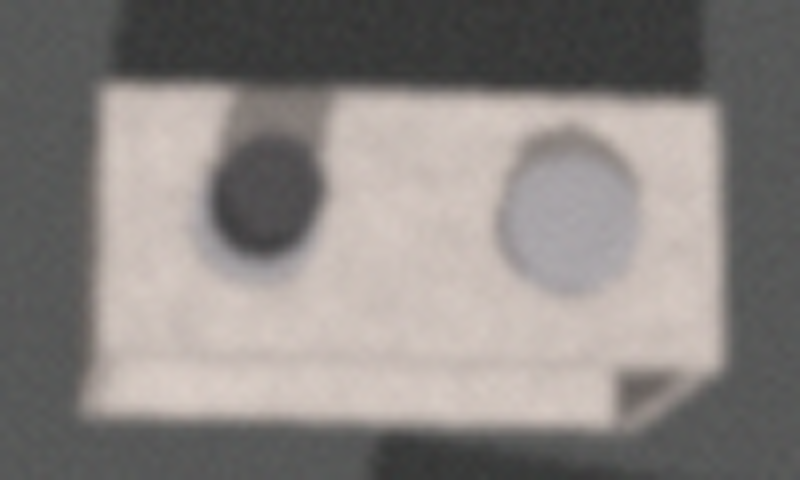

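View pics/t_b.png

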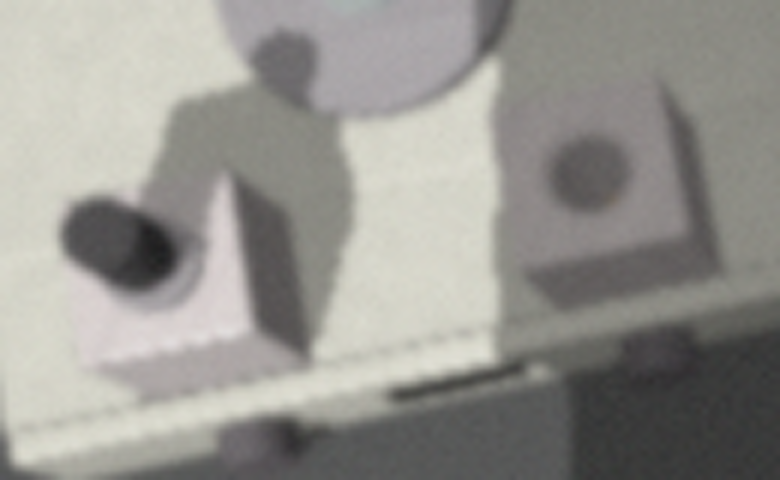

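View pics/s_r.png

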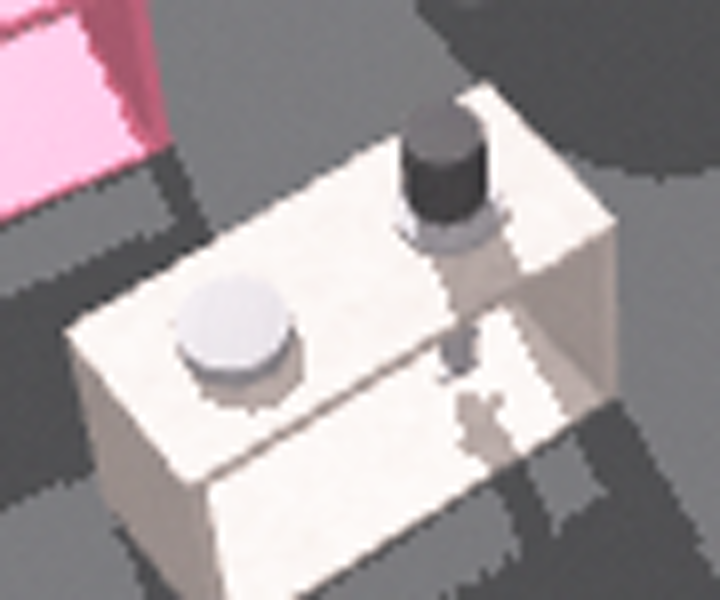

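View pics/s_b.png

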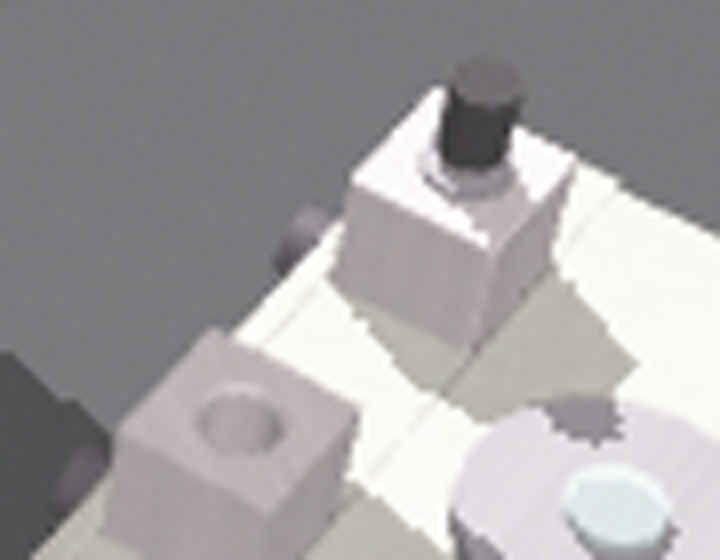

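```bash
python3 - <<'E'
from h import *
_,mt,Tt=load('pics/top0.npz');_,ms,Ts=load('pics/scene0.npz')
P={'knob':((358.4,184.1),(300.6,201.6),142),'pin':((396.2,186.9),(274.4,225),110),'well':((218.2,158.8),(400,172.9),98),'fitted':((136.7,168.7),(430.9,130),140)}
for k,(a,b,z) in P.items(): print(k,ray(mt,Tt,*a,z).round(1),ray(ms,Ts,*b,z).round(1))
# rack top corners
for u,v in ((100,85),(718,98),(725,370),(97,355)):
    print(ray(mt,Tt,u/8+325,v/8+160,100).round(1))
for u,v in ((498,85),(660,80),(690,240),(525,270)):
    print(ray(mt,Tt,u/6+120,v/6+130,98).round(1))
E
```

```text
knob [ 492.6 -255.5  142. ] [ 498.7 -257.9  142. ]
pin [ 493.5 -336.3  110. ] [ 494.4 -337.   110. ]
well [560.1  29.7  98. ] [565.3  26.5  98. ]
fitted [528.4 176.1 140. ] [531.1 175.1 140. ]
[ 531.7 -218.   100. ]
[ 526.6 -379.   100. ]
[ 454.8 -376.3  100. ]
[ 460.5 -215.6  100. ]
[592.3  62.5  98. ]
[593.7   6.3  98. ]
[535.6  -5.8  98. ]
[525.5  50.3  98. ]
```

```bash
cat >> h.py <<'E'
from scipy.spatial.transform import Rotation as Ro
def d(x,y,z=None,yaw=None):
    s=sense(); R=Ro.from_euler('xyz',s['tcp_rot']); p=s['eef_pos']
    if z is None: z=p[2]
    dl=R.inv().apply(np.array([x,y,z])-p)
    print('pos',p.round(2),'rot',s['tcp_rot'].round(4),'q6',s['qpos'][5].round(3),'tooldelta',dl.round(2),'F',s['contact_force'].round(1),'op',round(s['opening'],3),'t',s['clock'])
    Rt=Ro.from_euler('xyz',[np.pi,0,yaw if yaw is not None else s['tcp_rot'][2]])
    print('rotvec',(R.inv()*Rt).as_rotvec().round(4))
E
R='[0,0,0,-23.6,-32.5,0,0.3]'
python3 -m creep '[[0,0,0,-23.6,-32.5,0,0],[0,0,0,-23.6,-32.5,0,0],[0,0,0,-23.6,-32.5,0,0],[0,0,0,-23.6,-32.5,0,0],[0,0,0,-23.6,-32.5,0,0],[0,0,0,-23.6,-32.5,0,0],[0,0,0,-23.6,-32.5,0,0],[0,0,0,-23.6,-32.5,0,0],[0,0,0,-23.6,-32.5,0,0],[0,0,0,-23.6,-32.5,0,0]]' 40
python3 -c "from h import *; d(494,-257,404,3.64)"
```

```text
clock: 0.98
eef_pos: [304.8, 222.1, 400.6]
tcp_rot: [-3.141, -0.001, 2.897]
contact_force: [1.1, 0.3, -0.3]
opening: 1.003
pos [304.82 222.11 400.58] rot [-3.1415e+00 -7.0000e-04  2.8966e+00] q6 -0.7 tooldelta [-299.75 -418.91   -3.57] F [ 1.1  0.3 -0.3] op 1.003 t 0.9833
rotvec [ 1.000e-04 -7.000e-04 -7.434e-01]
```

```bash
python3 -m creep '[[0,0,0,-24,-33.5,0,0],[0,0,0,-24,-33.5,0,0],[0,0,0,-24,-33.5,0,0],[0,0,0,-24,-33.5,0,0],[0,0,0,-24,-33.5,0,0],[0,0,0,-24,-33.5,0,0],[0,0,0,-24,-33.5,0,0],[0,0,0,-24,-33.5,0,0],[0,0,0,-24,-33.5,0,0],[0,0,0,-24,-33.5,0,0]]' 40
python3 -c "from h import *; d(494,-257,404,3.64)"
```

```text
clock: 1.82
eef_pos: [451.5, -168.4, 402.0]
tcp_rot: [3.139, 0.005, 2.896]
contact_force: [1.1, 1.3, -0.2]
opening: 1.002
pos [ 451.51 -168.36  401.97] rot [3.1391 0.0046 2.8963] q6 -1.688 tooldelta [-62.76 -75.67  -1.93] F [ 1.1  1.3 -0.2] op 1.002 t 1.8167
rotvec [ 7.000e-04  5.400e-03 -7.437e-01]
```

```bash
python3 -m creep '[[0,0,0,-24,-33.5,0,0.4],[0,0,0,-24,-33.5,0,0.4],[0,0,0,-10,-14,0,0.4],[0,0,-0.12,0,0,0,0.4],[0,0,-0.12,0,0,0,0.4],[0,0,-0.12,0,0,0,0.4],[0,0,-0.12,0,0,0,0.4],[0,0,-0.12,0,0,0,0.4],[0,0,-0.12,0,0,0,0.4],[0,0,-0.12,0,0,0,0.4]]' 40
python3 -c "
from h import *
d(494,-257,404,3.64)
save('wrist','pics/w1.png')"
```

```text
clock: 2.65
eef_pos: [488.8, -273.4, 398.7]
tcp_rot: [-3.14, 0.003, -2.525]
contact_force: [0.1, 0.5, 0.2]
opening: 0.601
pos [ 488.76 -273.41  398.7 ] rot [-3.1403e+00  3.0000e-03 -2.5253e+00] q6 -2.702 tooldelta [-13.78  10.35  -5.27] F [0.1 0.5 0.2] op 0.601 t 2.65
rotvec [-0.0011  0.0031  0.1178]
```

View pics/w1.png

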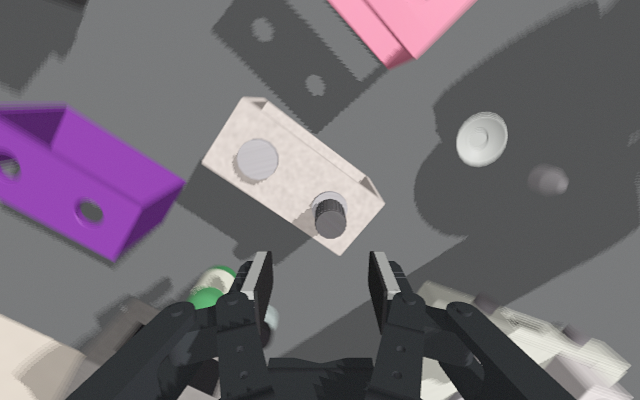

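```bash
python3 - <<'E'
from h import *
crop('pics/w1.npz','pics/w1c.png',190,85,210,180,4)
_,m,T=load('pics/w1.npz')
print(ray(m,T,330.5,225,142),ray(m,T,257.5,160,110)); print(T.round(3))
E
```

```text
[ 496.4817965  -258.50371522  142.        ] [ 493.88641814 -337.74297848  110.        ]
[[-5.77000e-01  7.72000e-01  2.67000e-01  4.21687e+02]
 [ 8.17000e-01  5.45000e-01  1.88000e-01 -3.21821e+02]
 [ 0.00000e+00  3.27000e-01 -9.45000e-01  3.67509e+02]
 [ 0.00000e+00  0.00000e+00  0.00000e+00  1.00000e+00]]
```

View pics/w1c.png

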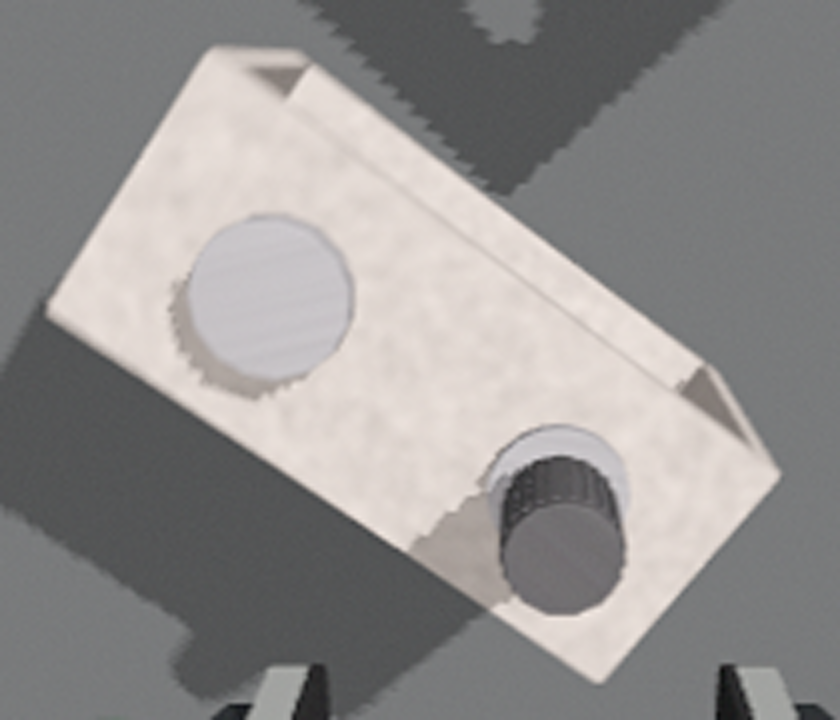

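The knob's top disc is centred at (330.75,224.5), which puts it at about (496,-258). That agrees with pin + 80 mm and with the other views. Next I'll line up above it and descend.

```bash
python3 -m creep '[[0,0.003,0,-8,6,10,0.4],[0,0,0,-8,6,20,0.4],[0,0,0,0,0,0,0.4]]' 40
python3 -c "
from h import *
d(496,-258,283)"
```

```text
clock: 2.95
eef_pos: [495.0, -253.2, 367.2]
tcp_rot: [-3.139, 0.0, -2.527]
contact_force: [-0.7, 0.3, -0.7]
opening: 0.601
pos [ 494.96 -253.22  367.21] rot [-3.1393e+00  3.0000e-04 -2.5269e+00] q6 -2.66 tooldelta [ 1.94 -4.31 84.22] F [-0.7  0.3 -0.7] op 0.601 t 2.95
rotvec [-0.0023  0.0003 -0.    ]
```

```bash
python3 -m creep '[[-0.002,0,0,1.9,-4,15,0.4],[0,0,0,0,0,20,0.4],[0,0,0,0,0,10,0.4],[0,0,0,0,0,0,0.4]]' 40
python3 -c "
from h import *
d(496,-258,283)"
```

```text
clock: 3.28
eef_pos: [496.3, -256.0, 320.6]
tcp_rot: [3.141, -0.0, -2.537]
contact_force: [0.4, 0.4, 0.4]
opening: 0.599
pos [ 496.3  -255.99  320.58] rot [ 3.1411e+00 -4.0000e-04 -2.5366e+00] q6 -2.655 tooldelta [ 1.37 -1.5  37.58] F [0.4 0.4 0.4] op 0.599 t 3.2833
rotvec [ 0.0005 -0.0004 -0.    ]
```

```bash
python3 -m creep '[[0,0,0,1.3,-1.5,0,0.4],[0,0,0,0,0,0,0.4]]' 40
python3 -c "
from h import *
d(496,-258,283); save('wrist','pics/w2.png')"
```

```text
clock: 3.45
eef_pos: [496.2, -257.9, 320.9]
tcp_rot: [3.14, -0.001, -2.539]
contact_force: [0.2, 0.2, 0.4]
opening: 0.598
pos [ 496.2  -257.92  320.88] rot [ 3.1401e+00 -1.0000e-03 -2.5386e+00] q6 -2.656 tooldelta [ 1.700e-01 -1.000e-02  3.788e+01] F [0.2 0.2 0.4] op 0.598 t 3.45
rotvec [ 0.0015 -0.001  -0.    ]
```

View pics/w2.png

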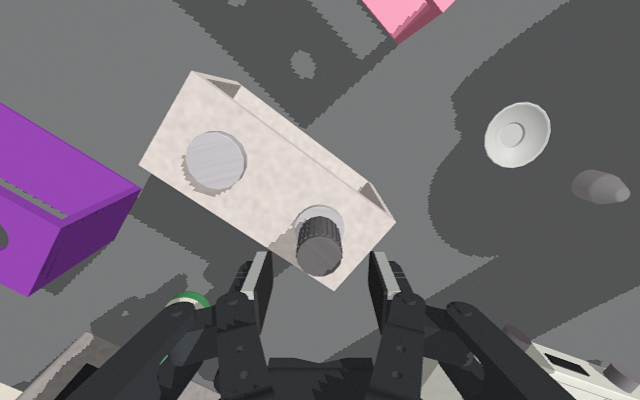

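The knob top is at about (319,256), centred between the pads at (256 and 384). Now I'll go down.

```bash
python3 -c "
from h import *
_,m,T=load('pics/w2.npz'); print(ray(m,T,319.5,256,142))"
python3 -m creep '[[0,0,0,0,0,12,0.4],[0,0,0,0,0,12,0.4],[0,0,0,0,0,10,0.4],[0,0,0,0,0,0,0.4]]' 40
python3 -c "
from h import *
d(496,-258,283); save('wrist','pics/w3.png')"
```

```text
[ 496.02995086 -258.8227324   142.        ]
clock: 3.83
eef_pos: [497.0, -258.5, 286.7]
tcp_rot: [-3.138, 0.002, -2.54]
contact_force: [-0.5, 0.8, 0.1]
opening: 0.598
pos [ 497.02 -258.5   286.69] rot [-3.1381e+00  1.7000e-03 -2.5398e+00] q6 -2.655 tooldelta [0.57 1.   3.69] F [-0.5  0.8  0.1] op 0.598 t 3.8333
rotvec [-0.0035  0.0017 -0.    ]
```

View pics/w3.png

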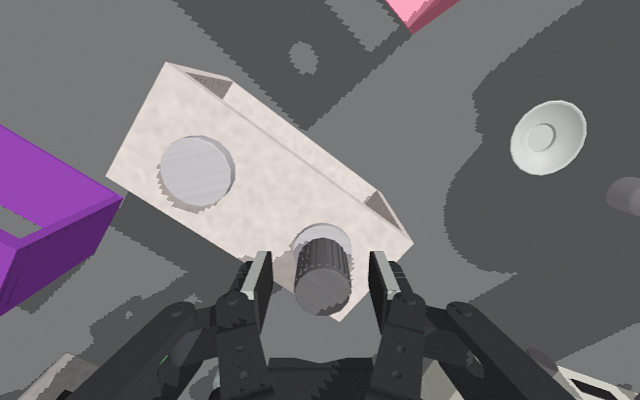

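```bash
python3 -m creep '[[-0.0035,0.0017,0,0.6,0.5,3,0.4],[0,0,0,0,0,0,0.6],[0,0,0,0,0,0,0.8],[0,0,0,0,0,0,1],[0,0,0,0,0,0,1],[0,0,0,0,0,0,1]]' 35
python3 -c "
from h import *
d(496,-258,283)"
```

```text
clock: 4.38
eef_pos: [496.5, -258.6, 284.2]
tcp_rot: [3.141, -0.0, -2.54]
contact_force: [-0.3, 0.8, -0.8]
opening: 0.297
pos [ 496.49 -258.58  284.17] rot [ 3.1412e+00 -1.0000e-04 -2.5399e+00] q6 -2.655 tooldelta [0.07 0.76 1.17] F [-0.3  0.8 -0.8] op 0.297 t 4.3833
rotvec [ 0.0004 -0.0001 -0.    ]
```

```bash
python3 -m creep '[[0,0,0,0,0,-5,1],[0,0,0,0,0,-12,1],[0,0,0,0,0,-18,1],[0,0,0,0,0,-20,1],[0,0,0,0,0,-20,1],[0,0,0,0,0,-20,1],[0,0,0,0,0,-20,1],[0,0,0,0,0,-20,1],[0,0,0,0,0,0,1]]' 35
python3 -c "
from h import *
d(562.5,28.5,424); save('wrist','pics/w4.png'); save('scene','pics/s4.png')"
```

```text
clock: 5.13
eef_pos: [495.9, -258.3, 431.9]
tcp_rot: [-3.14, 0.001, -2.54]
contact_force: [1.0, -0.2, -0.4]
opening: 0.291
pos [ 495.87 -258.33  431.87] rot [-3.1398e+00  6.0000e-04 -2.5398e+00] q6 -2.655 tooldelta [-217.31  198.72    7.65] F [ 1.  -0.2 -0.4] op 0.291 t 5.1333
rotvec [-0.0018  0.0006 -0.    ]
```

View pics/w4.png

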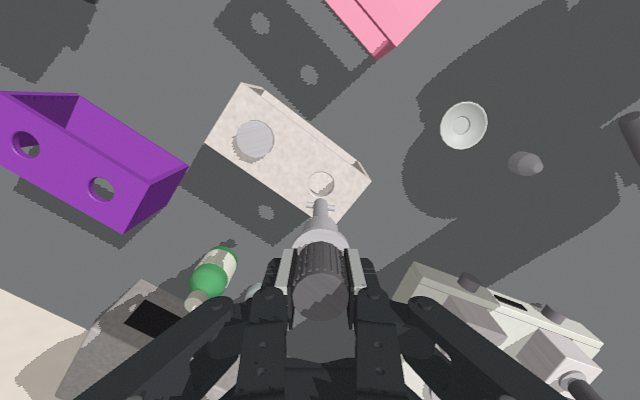

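View pics/s4.png

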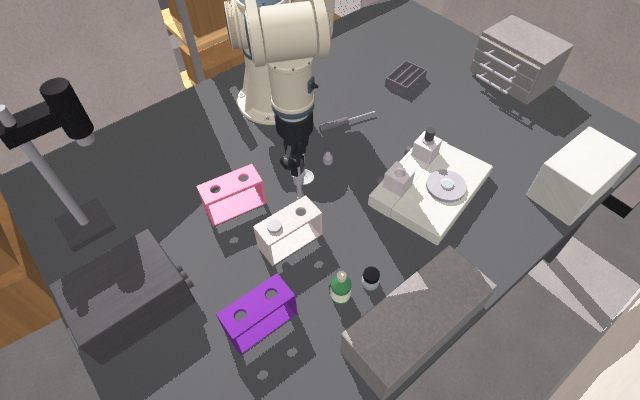

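The screw is held upright with its lugs along image-horizontal, which is tool y. The pin is still in the rack at (254,138). I'll go past the well in tool -x so the wrist camera can see the mouth.

```bash
python3 -m creep '[[-0.0018,0.0006,0,-16,12,0,1],[0,0,0,-30,22,0,1],[0,0,0,-31,22,0,1],[0,0,0,-31,22,0,1],[0,0,0,-31,22,0,1],[0,0,0,-31,22,0,1],[0,0,0,-31,22,0,1],[0,0,0,-31,22,0,1],[0,0,0,-20,16,0,1],[0,0,0,0,0,0,1]]' 35
python3 -c "
from h import *
d(562.5,28.5,424); save('wrist','pics/w5.png'); crop('pics/w5.npz','pics/w5c.png',220,120,200,150,4)"
```

```text
clock: 6.07
eef_pos: [599.2, 46.7, 414.1]
tcp_rot: [3.126, -0.017, -2.546]
contact_force: [-0.5, 0.2, -1.4]
opening: 0.292
pos [599.22  46.71 414.11] rot [ 3.126  -0.0167 -2.5463] q6 -2.094 tooldelta [40.77  5.65 -9.12] F [-0.5  0.2 -1.4] op 0.292 t 6.0667
rotvec [ 0.0156 -0.0167 -0.0001]
```

View pics/w5.png

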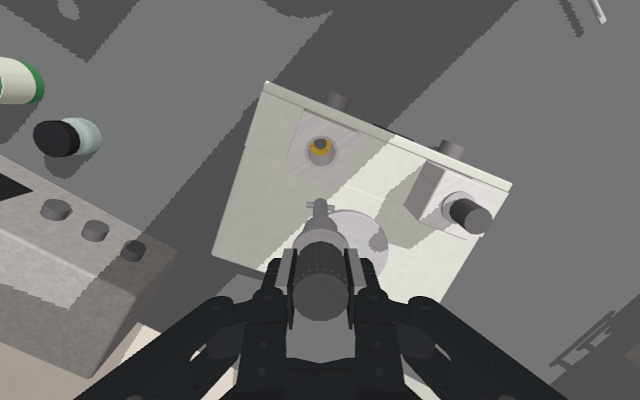

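View pics/w5c.png

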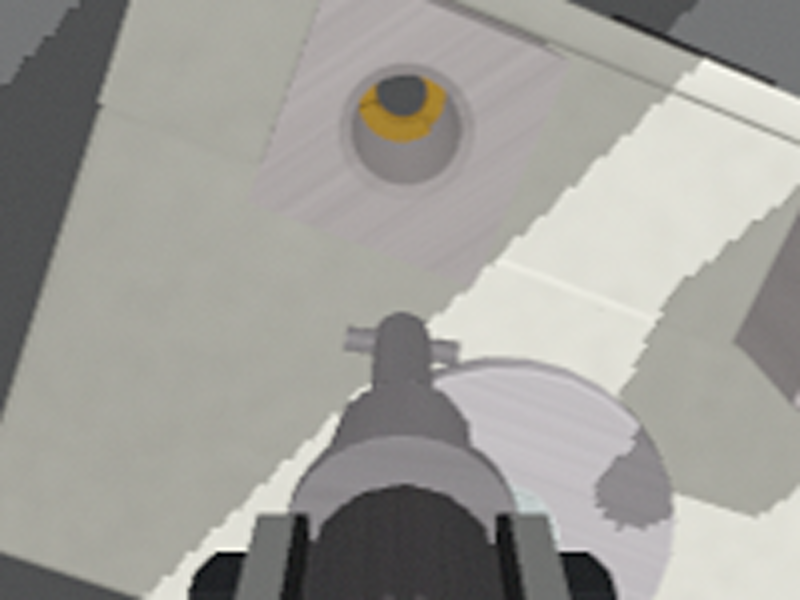

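The well mouth is centred at about (321.4,151.3), and the brass insert is visible inside it. I'll enlarge that to look for the notch edges.

```bash
python3 -c "
from h import *
_,m,T=load('pics/w5.npz'); print(ray(m,T,321.4,151.4,98))
crop('pics/w5.npz','pics/w5d.png',300,130,42,40,14)"
```

```text
[561.15960865  27.98736748  98.        ]
```

View pics/w5d.png

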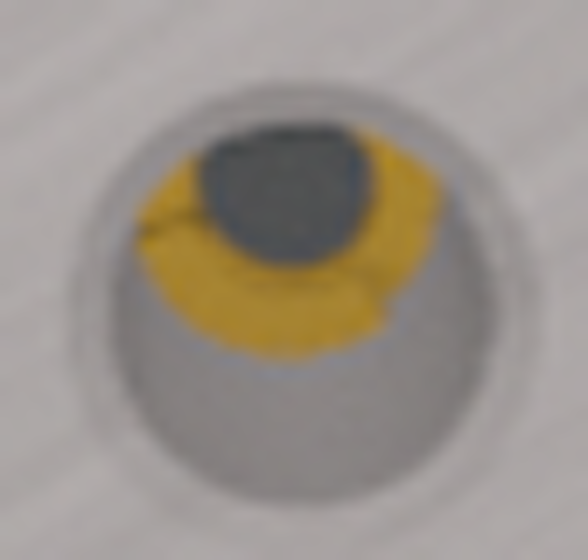

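```bash
python3 -c "
from h import *
c,m,T=load('pics/w5.npz')
C=ray(m,T,321.4,151.4,98)[:2]
for u,v in ((140,232),(190,215),(385,305),(372,285)):
    p=ray(m,T,300+u/14,130+v/14,28)[:2]-C; print(p.round(1),np.hypot(*p).round(1),np.degrees(np.arctan2(p[1],p[0])).round(1))
a=[ray(m,T,220+u/4,120+v/4,414-184-83)[:2] for u,v in((352,340),(457,353))]; q=a[1]-a[0]; print(a,np.degrees(np.arctan2(q[1],q[0])))
im=cv2.resize(c[130:170,300:342],None,fx=14,fy=14,interpolation=cv2.INTER_CUBIC)
for R,z,col in ((13.5,98,(255,0,0)),(13.5,28,(0,255,0)),(8,28,(0,0,255)),(13.5,19.5,(255,255,0))):
    pts=[(proj(m,T,[C[0]+R*np.cos(t),C[1]+R*np.sin(t),z])-[300,130]+0.5)*14 for t in np.linspace(0,6.283,90)]
    cv2.polylines(im,[np.int32(pts)],True,col,1)
for t in range(0,360,30):
    p=(proj(m,T,[C[0]+11*np.cos(np.radians(t)),C[1]+11*np.sin(np.radians(t)),28])-[300,130]+.5)*14
    cv2.putText(im,str(t),tuple(np.int32(p)),0,.4,(0,0,0),1)
cv2.imwrite('pics/w5e.png',im)
print(Ro.from_euler('xyz',sense()['tcp_rot']).apply([0,1,0]))"
```

```text
[10.3 -7.6] 12.8 -36.2
[ 6.8 -4.8] 8.3 -35.5
[ 3.8 13.2] 13.7 73.8
[ 3.1 11.3] 11.7 74.9
[array([599.38668148,  38.98340997]), array([589.49957309,  59.04296903])] 116.23811727640735
[-0.56065331  0.82790603  0.01547487]
```

View pics/w5e.png

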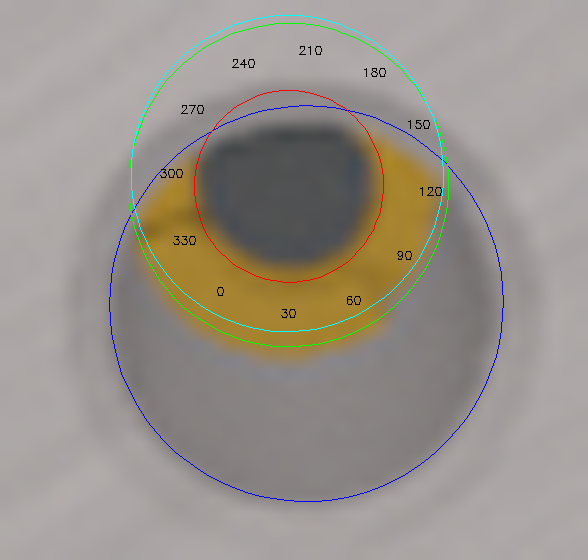

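The notch edges show at about -36° and 74° in world angle, so the notches are centred near 109°/289°. The lugs are measured at about 116°. I'll turn about 9° clockwise on the way over, then check by feel.

```bash
python3 -m creep '[[0.016,-0.017,0.05,14,0,-8,1],[0,0,0.05,16,2,0,1],[0,0,0.05,8,2,0,1],[0,0,0,0,0,0,1]]' 35
python3 -c "
from h import *
d(561.3,28.2,400)"
```

```text
clock: 6.45
eef_pos: [561.5, 26.8, 416.8]
tcp_rot: [3.141, -0.01, -2.7]
contact_force: [0.4, -0.6, 0.1]
opening: 0.293
pos [561.45  26.77 416.78] rot [ 3.1414 -0.0104 -2.7   ] q6 -1.965 tooldelta [-0.64  1.35 16.78] F [ 0.4 -0.6  0.1] op 0.293 t 6.45
rotvec [ 0.0002 -0.0104 -0.    ]
```

```bash
python3 -m creep '[[0,-0.010,0,-0.5,1.2,0,1],[0,0,0,0,0,0,1]]' 35
python3 -c "
from h import *
d(561.3,28.2,400); save('wrist','pics/w6.png'); save('top','pics/t6.png'); save('scene','pics/s6.png')
crop('pics/w6.npz','pics/w6c.png',260,150,120,100,6);crop('pics/t6.npz','pics/t6c.png',160,110,110,90,7);crop('pics/s6.npz','pics/s6c.png',350,90,110,110,5)"
```

```text
clock: 6.62
eef_pos: [560.7, 26.5, 415.6]
tcp_rot: [3.141, -0.002, -2.699]
contact_force: [0.4, -1.0, -1.5]
opening: 0.29
pos [560.69  26.51 415.63] rot [ 3.1409e+00 -1.5000e-03 -2.6991e+00] q6 -1.969 tooldelta [-1.3   1.25 15.63] F [ 0.4 -1.  -1.5] op 0.29 t 6.6167
rotvec [ 0.0006 -0.0015 -0.    ]
```

View pics/w6c.png

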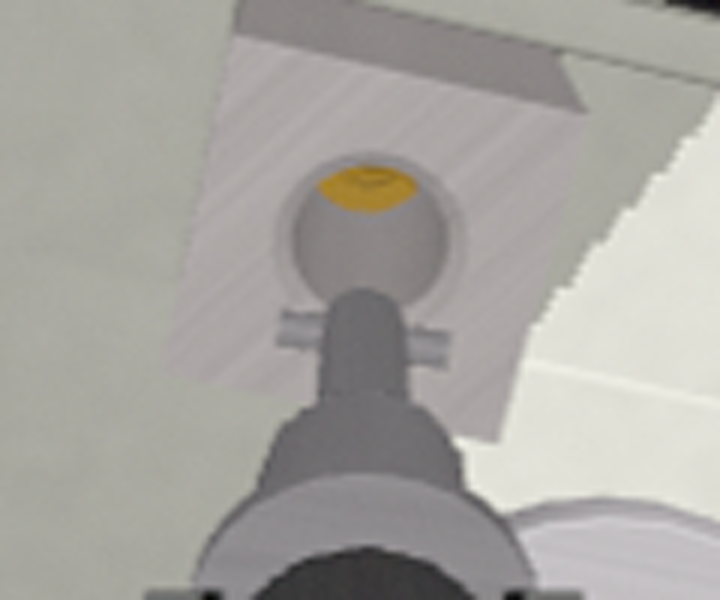

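View pics/s6c.png

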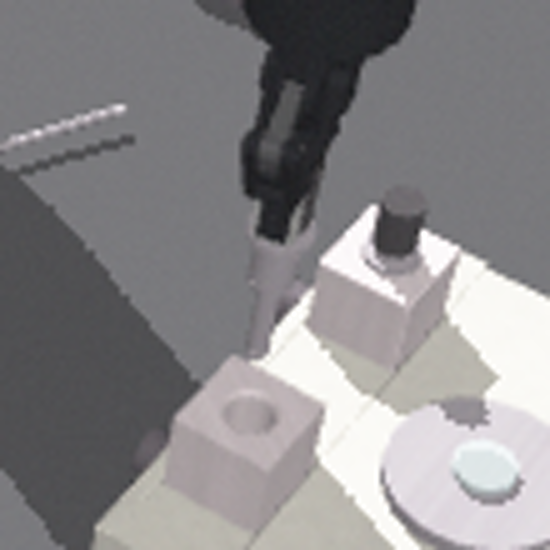

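```bash
python3 -c "
from h import *
_,m,T=load('pics/w6.npz')
W=ray(m,T,321.8,189.3,98);print('well',W)
a=ray(m,T,260+278/6,150+330/6,150);b=ray(m,T,260+450/6,150+347/6,150);print((a+b)/2,b-a,np.degrees(np.arctan2(*(b-a)[[1,0]])))
print('lug px if axis vertical at TCP',(proj(m,T,[560.7,26.5,150.9])-[260,150])*6,(proj(m,T,[560.7,26.5,142.4])-[260,150])*6)"
```

```text
well [560.81419043  28.36125745  98.        ]
[561.15802864  27.07125488 150.        ] [-7.9615373  22.80752073  0.        ] 109.24282229883279
lug px if axis vertical at TCP [361.86830238 336.22365963] [361.71174055 316.47492568]
```

```bash
python3 -m creep '[[0,-0.0015,0,-1,1,8,1],[0,0,0,0,0,12,1],[0,0,0,0,0,12,1],[0,0,0,0,0,4,1],[0,0,0,0,0,0,1]]' 35
python3 -c "
from h import *
d(560.8,27.9,360)"
```

```text
clock: 7.18
eef_pos: [562.6, 28.6, 375.7]
tcp_rot: [3.141, 0.0, -2.697]
contact_force: [-0.0, -0.8, -1.6]
opening: 0.29
pos [562.61  28.62 375.72] rot [ 3.1413e+00  3.0000e-04 -2.6970e+00] q6 -1.968 tooldelta [ 1.95  0.12 15.72] F [-0.  -0.8 -1.6] op 0.29 t 7.1833
rotvec [0.0003 0.0003 0.    ]
```

```bash
python3 -m creep '[[0,0,0,1.7,0,0,1],[0,0,0,0,0,3,1],[0,0,0,0,0,5,1],[0,0,0,0,0,5,1],[0,0,0,0,0,0,1]]' 35
python3 -c "
from h import *
d(560.8,27.9,350)"
```

```text
clock: 7.6
eef_pos: [561.2, 28.0, 361.4]
tcp_rot: [3.141, 0.0, -2.696]
contact_force: [1.0, 0.1, -1.3]
opening: 0.294
pos [561.16  28.02 361.37] rot [ 3.1413e+00  1.0000e-04 -2.6963e+00] q6 -1.969 tooldelta [ 0.38  0.04 11.37] F [ 1.   0.1 -1.3] op 0.294 t 7.6
rotvec [0.0003 0.0001 0.    ]
```

```bash
python3 -m creep '[[0,0,0,0.3,0,5,1],[0,0,0,0,0,6,1],[0,0,0,0,0,6,1],[0,0,0,0,0,5,1],[0,0,0,0,0,0,1]]' 35
python3 -c "
from h import *
d(560.8,27.9,320)"
python3 -m creep '[[0,0,0,0,0,5,1],[0,0,0,0,0,6,1],[0,0,0,0,0,3,1],[0,0,0,0,0,0,1]]' 35
python3 -c "
from h import *
d(560.8,27.9,300)"
```

```text
clock: 8.02
eef_pos: [561.0, 27.9, 337.4]
tcp_rot: [-3.142, 0.001, -2.696]
contact_force: [-0.7, -0.2, -2.1]
opening: 0.289
pos [561.    27.87 337.36] rot [-3.1415e+00  1.0000e-03 -2.6963e+00] q6 -1.969 tooldelta [ 0.18  0.11 17.36] F [-0.7 -0.2 -2.1] op 0.289 t 8.0167
rotvec [-0.     0.001 -0.   ]
clock: 8.35
eef_pos: [561.0, 27.9, 321.5]
tcp_rot: [3.141, 0.001, -2.696]
contact_force: [-0.4, -0.1, -2.2]
opening: 0.295
pos [561.02  27.87 321.54] rot [ 3.1415e+00  6.0000e-04 -2.6964e+00] q6 -1.969 tooldelta [ 0.2   0.12 21.54] F [-0.4 -0.1 -2.2] op 0.295 t 8.35
rotvec [0.0001 0.0006 0.    ]
```

Nothing has touched so far. I'll keep going gently through the collar entry and toward the face, which should be at TCP z ≈ 295.

```bash
python3 -m creep '[[0,0,0,0,0,3,1],[0,0,0,0,0,4,1],[0,0,0,0,0,4,1],[0,0,0,0,0,4,1],[0,0,0,0,0,0,1]]' 35
python3 -m creep '[[0,0,0,0,0,2,1],[0,0,0,0,0,2,1],[0,0,0,0,0,2,1],[0,0,0,0,0,1.5,1],[0,0,0,0,0,0,1]]' 35
python3 -c "
from h import *
d(560.8,27.9,295.2)"
```

```text
clock: 8.77
eef_pos: [561.2, 27.9, 305.2]
tcp_rot: [-3.141, 0.001, -2.696]
contact_force: [0.0, -0.6, -1.7]
opening: 0.291
clock: 9.18
eef_pos: [561.3, 27.9, 296.9]
tcp_rot: [-3.141, 0.001, -2.696]
contact_force: [-0.2, 0.4, -2.3]
opening: 0.294
pos [561.29  27.89 296.87] rot [-3.1414e+00  1.3000e-03 -2.6964e+00] q6 -1.969 tooldelta [0.44 0.22 1.67] F [-0.2  0.4 -2.3] op 0.294 t 9.1833
rotvec [-0.0001  0.0013 -0.    ]
```

```bash
python3 -m creep '[[0,0,0,0.3,0,1,1],[0,0,0,0,0,1,1],[0,0,0,0,0,0.7,1]]' 35
python3 -m creep '[[0,0,0,0,0,0.7,1],[0,0,0,0,0,0.7,1]]' 35
python3 -m creep '[[0,0,0,0,0,0.7,1],[0,0,0,0,0,0.7,1]]' 35
python3 -m creep '[[0,0,0,0,0,0.7,1],[0,0,0,0,0,0.7,1]]' 35
```

```text
clock: 9.43
eef_pos: [561.1, 27.7, 294.2]
tcp_rot: [-3.141, 0.002, -2.696]
contact_force: [-0.2, -0.2, -2.4]
opening: 0.289
clock: 9.6
eef_pos: [561.2, 27.8, 292.8]
tcp_rot: [-3.141, 0.002, -2.696]
contact_force: [0.1, 0.2, -1.1]
opening: 0.292
clock: 9.77
eef_pos: [561.2, 27.8, 291.3]
tcp_rot: [-3.141, 0.002, -2.696]
contact_force: [-0.2, -0.5, -2.0]
opening: 0.292
clock: 9.93
eef_pos: [561.2, 27.8, 289.8]
tcp_rot: [-3.141, 0.002, -2.696]
contact_force: [0.3, -0.2, -1.9]
opening: 0.293
```

The lugs are already 5 mm below face height with no resistance, so they're in the notches. I'll continue to the notch floor.

```bash
python3 -m creep '[[0,0,0,0,0,0.7,1],[0,0,0,0,0,0.7,1]]' 35
python3 -m creep '[[0,0,0,0,0,0.6,1],[0,0,0,0,0,0.6,1]]' 35
python3 -m creep '[[0,0,0,0,0,0.5,1]]' 35
python3 -m creep '[[0,0,0,0,0,0.5,1]]' 35
```

```text
clock: 10.1
eef_pos: [561.2, 27.8, 288.2]
tcp_rot: [-3.141, 0.002, -2.696]
contact_force: [-0.6, -0.2, -0.7]
opening: 0.293
clock: 10.27
eef_pos: [561.3, 27.8, 286.9]
tcp_rot: [-3.141, 0.002, -2.696]
contact_force: [0.7, -0.5, -1.0]
opening: 0.291
clock: 10.35
eef_pos: [561.3, 27.8, 286.4]
tcp_rot: [-3.141, 0.002, -2.696]
contact_force: [-0.0, 1.4, 3.5]
opening: 0.29
clock: 10.43
eef_pos: [561.5, 27.8, 286.3]
tcp_rot: [-3.141, 0.003, -2.696]
contact_force: [-0.9, 0.9, 5.9]
opening: 0.29
```

Floor contact came at TCP z 286.3, exactly as expected for the notches. Now turning clockwise (+wz) under light pressure.

```bash
python3 -m creep '[[0,0,0.06,0,0,0.3,1],[0,0,0.06,0,0,0.35,1],[0,0,0.06,0,0,0.35,1]]' 35
python3 -m creep '[[0,0,0.06,0,0,0.35,1],[0,0,0.06,0,0,0.35,1],[0,0,0.06,0,0,0.35,1]]' 35
python3 -c "
from h import *
print(sense()['wrist_torque']);d(561,27.9,282.2)"
```

```text
clock: 10.68
eef_pos: [562.1, 27.9, 286.5]
tcp_rot: [-3.141, 0.005, -2.881]
contact_force: [-0.4, 0.3, 1.5]
opening: 0.295
clock: 10.93
eef_pos: [562.5, 28.1, 286.3]
tcp_rot: [3.141, 0.006, -3.07]
contact_force: [-2.5, 2.3, 2.9]
opening: 0.29
[0.20769092 0.28701194 0.0973551 ]
pos [562.46  28.15 286.34] rot [ 3.1408  0.0063 -3.0703] q6 -1.596 tooldelta [ 1.5  -0.15  4.13] F [-2.5  2.3  2.9] op 0.29 t 10.9333
rotvec [0.0008 0.0063 0.    ]
```

```bash
python3 -m creep '[[0,0.006,0.06,0.8,0,0.35,1],[0,0,0.06,0.3,0,0.4,1],[0,0,0.06,0,0,0.4,1]]' 35
python3 -c "
from h import *
print(sense()['wrist_torque']);d(561,27.9,282.2)"
python3 -m creep '[[0,0,0.06,0,0,0.4,1],[0,0,0.06,0,0,0.4,1],[0,0,0.06,0,0,0.4,1]]' 35
python3 -c "
from h import *
print(sense()['wrist_torque']);d(561,27.9,282.2)"
```

```text
clock: 11.18
eef_pos: [562.0, 28.2, 285.9]
tcp_rot: [3.14, 0.002, 3.024]
contact_force: [0.1, 0.3, 0.8]
opening: 0.294
[-0.00547661  0.03710168  0.07798742]
pos [561.95  28.21 285.91] rot [3.1401e+00 2.2000e-03 3.0237e+00] q6 -1.407 tooldelta [ 0.92 -0.43  3.71] F [0.1 0.3 0.8] op 0.294 t 11.1833
rotvec [0.0015 0.0022 0.    ]
clock: 11.43
eef_pos: [562.5, 28.2, 285.4]
tcp_rot: [3.139, 0.004, 2.835]
contact_force: [0.4, -0.4, 1.8]
opening: 0.293
[-0.11150219  0.05208974 -0.04621395]
pos [562.47  28.2  285.37] rot [3.1393 0.0037 2.8345] q6 -1.217 tooldelta [ 1.32 -0.73  3.17] F [ 0.4 -0.4  1.8] op 0.293 t 11.4333
rotvec [0.0023 0.0037 0.    ]
```

```bash
python3 -m creep '[[0.002,0.003,0.06,0.8,-0.4,0.5,1],[0,0,0.06,0.3,-0.1,0.5,1],[0,0,0.06,0.2,0,0.5,1]]' 35
python3 -c "
from h import *
print(sense()['wrist_torque']);d(561,27.9,282.2)"
python3 -m creep '[[0,0.001,0.06,0.3,0,0.5,1],[0,0.001,0.06,0.3,0,0.5,1],[0,0,0.06,0.2,0,0.5,1]]' 35
python3 -c "
from h import *
print(sense()['wrist_torque']);d(561,27.9,282.2)"
```

```text
clock: 11.68
eef_pos: [561.3, 28.1, 284.1]
tcp_rot: [3.141, 0.001, 2.645]
contact_force: [-0.6, 0.6, 0.8]
opening: 0.293
[-0.03461301  0.03152631 -0.0180583 ]
pos [561.33  28.12 284.09] rot [3.1407e+00 1.4000e-03 2.6452e+00] q6 -1.027 tooldelta [ 0.19 -0.35  1.89] F [-0.6  0.6  0.8] op 0.293 t 11.6833
rotvec [0.0009 0.0014 0.    ]
clock: 11.93
eef_pos: [561.1, 28.4, 283.3]
tcp_rot: [3.14, 0.001, 2.456]
contact_force: [-0.6, -0.4, 1.8]
opening: 0.293
[-0.10988884  0.11379547 -0.02158576]
pos [561.12  28.42 283.29] rot [3.1399e+00 7.0000e-04 2.4561e+00] q6 -0.838 tooldelta [-0.24 -0.48  1.09] F [-0.6 -0.4  1.8] op 0.293 t 11.9333
rotvec [0.0016 0.0007 0.    ]
```

```bash
python3 -m creep '[[0.0015,0.001,0.06,0.1,-0.3,0.5,1],[0,0.001,0.06,0.1,-0.1,0.5,1]]' 35
python3 -c "
from h import *
print(sense()['wrist_torque']);d(561,27.9,282.2)"
python3 -m creep '[[0.0015,0.001,0.06,0.1,-0.2,0.4,1],[0,0.001,0.06,0.1,-0.1,0.4,1]]' 35
python3 -c "
from h import *
print(sense()['wrist_torque']);d(561,27.9,282.2)"
```

```text
clock: 12.1
eef_pos: [561.1, 28.3, 282.8]
tcp_rot: [3.14, -0.0, 2.33]
contact_force: [-0.5, -0.8, 2.0]
opening: 0.294
[-0.0607088   0.05590585 -0.01347424]
pos [561.11  28.28 282.78] rot [ 3.1404e+00 -4.0000e-04  2.3298e+00] q6 -0.713 tooldelta [-0.2  -0.34  0.58] F [-0.5 -0.8  2. ] op 0.294 t 12.1
rotvec [ 0.0012 -0.0004 -0.    ]
clock: 12.27
eef_pos: [561.1, 28.2, 282.3]
tcp_rot: [3.141, -0.002, 2.204]
contact_force: [0.3, 0.5, -0.6]
opening: 0.292
[-0.1027447   0.03940056  0.01584947]
pos [561.07  28.22 282.3 ] rot [ 3.1412e+00 -1.7000e-03  2.2036e+00] q6 -0.587 tooldelta [-0.21 -0.24  0.1 ] F [ 0.3  0.5 -0.6] op 0.292 t 12.2667
rotvec [ 0.0004 -0.0017 -0.    ]
```

```bash
python3 -m creep '[[0,-0.001,0.06,0,-0.2,0.5,1],[0,0,0.06,0,0,0.5,1]]' 35
python3 -c "
from h import *
print(sense()['wrist_torque']);d(561,27.9,282.2)"
python3 -m creep '[[0,-0.001,0.05,0,-0.1,0.5,1]]' 35
python3 -c "
from h import *
print(sense()['wrist_torque']);d(561,27.9,282.2);save('scene','pics/s7.png');crop('pics/s7.npz','pics/s7c.png',360,90,110,110,5)"
```

```text
clock: 12.43
eef_pos: [561.3, 28.1, 282.2]
tcp_rot: [3.14, -0.0, 2.077]
contact_force: [-1.0, -0.3, 5.8]
opening: 0.293
[-0.09094031  0.32983504  0.09416201]
pos [561.28  28.13 282.18] rot [ 3.1403e+00 -3.0000e-04  2.0775e+00] q6 -0.46 tooldelta [-0.07 -0.36 -0.02] F [-1.  -0.3  5.8] op 0.293 t 12.4333
rotvec [ 0.0013 -0.0003 -0.    ]
clock: 12.52
eef_pos: [561.3, 28.1, 282.2]
tcp_rot: [3.14, 0.001, 2.024]
contact_force: [-1.5, 0.3, 4.5]
opening: 0.297
[ 0.12469756  0.26621098 -0.05144598]
pos [561.35  28.11 282.19] rot [3.1397e+00 8.0000e-04 2.0242e+00] q6 -0.406 tooldelta [-0.04 -0.4  -0.01] F [-1.5  0.3  4.5] op 0.297 t 12.5167
rotvec [0.0019 0.0008 0.    ]
```

View pics/s7c.png

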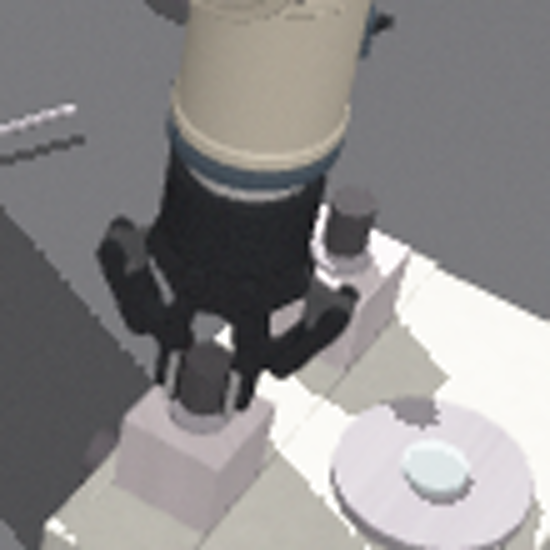

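TCP z has stopped at 282.2, the predicted home height, and the force rises without further sinking. The scene view shows the shoulder on the boss. Releasing and backing off.

```bash
python3 -m creep '[[0,0,0,0,0,-0.3,1],[0,0,0,0,0,0,0.6],[0,0,0,0,0,0,0.4],[0,0,0,0,0,0,0.4],[0,0,0,0,0,0,0.4]]' 35
python3 -m creep '[[0,0,0,0,0,-4,0.4],[0,0,0,0,0,-10,0.4],[0,0,0,0,0,-20,0.4],[0,0,0,0,0,-25,0.4],[0,0,0,0,0,-25,0.4],[0,0,0,0,0,-20,0.4],[0,0,0,0,0,0,0.4]]' 35
python3 -c "
from h import *
d(561,27.9,282.2);save('wrist','pics/w8.png');save('scene','pics/s8.png');crop('pics/s8.npz','pics/s8c.png',360,90,110,110,5)"
```

```text
clock: 12.98
eef_pos: [561.5, 28.1, 282.5]
tcp_rot: [3.139, 0.001, 2.027]
contact_force: [-0.2, -0.3, -0.3]
opening: 0.602
clock: 13.57
eef_pos: [560.6, 28.0, 393.2]
tcp_rot: [-3.141, -0.0, 2.029]
contact_force: [0.3, 0.0, 0.1]
opening: 0.604
pos [560.62  28.01 393.23] rot [-3.1411e+00 -1.0000e-04  2.0285e+00] q6 -0.41 tooldelta [ -0.28   0.34 111.03] F [0.3 0.  0.1] op 0.604 t 13.5667
rotvec [-0.0005 -0.0001  0.    ]
```

View pics/w8.png

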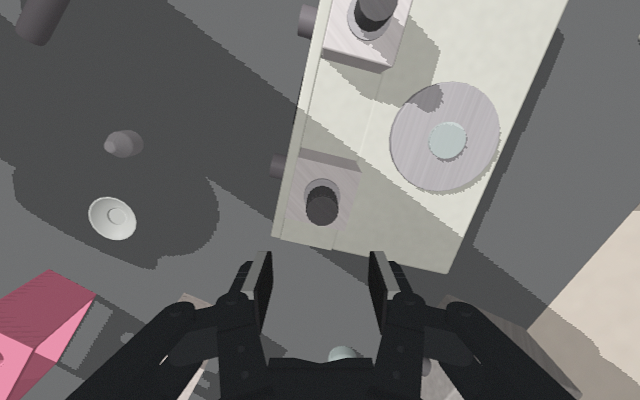

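View pics/s8c.png

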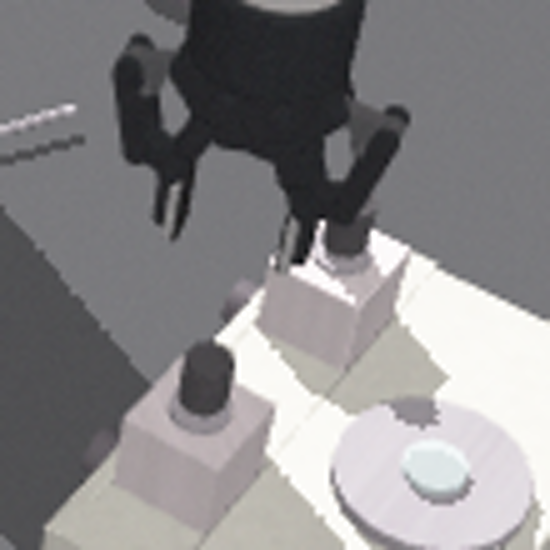

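View pics/s8.png

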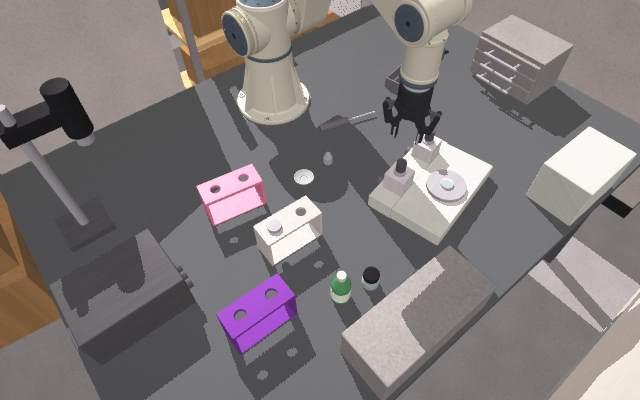

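```bash
python3 -c "
from h import *
crop('pics/w8.npz','pics/w8c.png',290,160,70,70,8)
_,m,T=load('pics/w8.npz');print([proj(m,T,[561,28.2,z]).round(1) for z in (140,143,145,150)])
_,m,T=load('pics/s8.npz');print(ray(m,T,402,161,140))"
```

```text
[array([320.1, 211. ]), array([320.1, 212.3]), array([320.1, 213.2]), array([320.1, 215.5])]
[561.59237748  29.8532288  140.        ]
```

View pics/w8c.png

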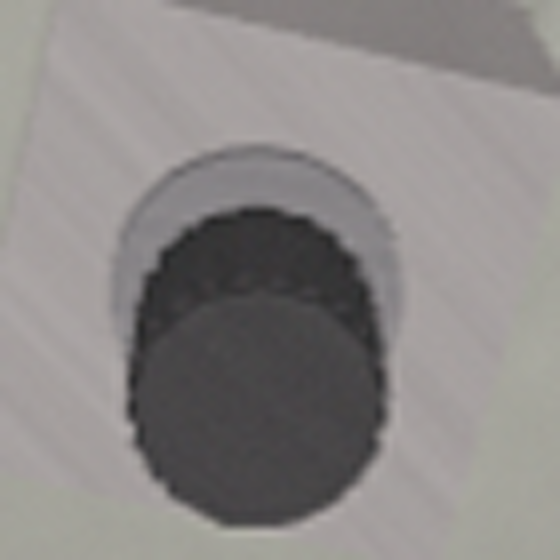

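The knob's top disc is centred at (322.2,211.0). The prediction for a seated screw was (320.1,211.0), so the height and upright stance agree. Handing in.

```bash
python3 -c "
from rig import job; print(job.sign_off())"
```

```text
the job is handed in; nothing more can be done
None
```

The hold-down screw is fitted in the well and released, and I handed the job in at about 13.7 s of the 72 s allowed. Sign-off gave no verdict.

- **Finding the thread:** The wrist camera showed the notch edges in the brass insert. I turned the lugs about 9° clockwise to line up before going down. They passed the face height without touching and met the notch floor where expected (TCP z 286.3 mm).
- **Screwing in:** I turned it about 90° clockwise under a few newtons. It sank to TCP z 282.2 mm, the predicted home height, and stopped there. The highest reading I saw on the wrist was about 6 N, against the 40 N forcing limit; I only read the force at the end of each move.
- **Last checks:** After release, the knob's top appears at the height of a seated screw, upright. Its horizontal position agrees to 1–2 mm with both the wrist and scene cameras. That gap is within the calibration error and under the 4 mm limit.
- **Surroundings:** The pin is still in the rack, and the gripper is open and about 11 cm above where it let go, touching nothing.

No check failed or disagreed. I did not do a pull test on the thread.

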